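Slide the paint tray into its holder

ROBOT

A 6-joint arm with a two-finger parallel gripper is mounted at the origin on a cart in front of the work surface, level with it; the furniture and walls round the work are solid. World frame = base frame: x ahead of the robot, y to its left, z up, the work surface at z = 0. Lengths are in mm, angles in rad, forces in N, time in s.
With the tool pointing down it reaches from about 350 to 975 mm from the base axis. Payload 7.1 kg.
Tool frame: the origin (TCP) lies at the very end of the fingers, on their centre line; the grasp point (between the pads) lies 19 mm behind it; z points along the fingers, y is the line along which they close (so a half turn about z gives the same grasp; the last joint's range is limited). The gripper opens to 88 mm and grips with 3 to 60 N. Pads are 20 mm wide; open, the fingers measure 115 mm over their backs; the gripper's body (75 mm by 178 mm) begins 61 mm behind the grasp point.
Start: joints at [-1.35, 0.423, 1.63, -0, 1.089, -0.019], TCP at [148.462, -607.095, 222.675] pointing down, gripper open.
Joint ranges: [-3, 3], [-0.9, 2.11], [0.09, 2.58], [-1.31, 4.45], [0.11, 2.69], [-2.54, 2.54]. Speed limits (rad/s): [2.39, 2.39, 3.01, 3.14, 3.14, 3.14].

INTERFACE

Orientations are given as a rotation vector (axis times angle).
In Python, from workcell import ctrl gives the robot as it stands. The module is installed in compiled form; this text tells all that it offers.
- The arm moves only by the shell command python3 -m inch 'ROWS'. ROWS is JSON, a list of rows, each a list of 7 numbers: the shift along the tool's x, y, z scaled (see below), then the turn, a rotation vector about the tool's x, y, z scaled (see below), then the closure, from -1 (fully open) to 1 (shut). In form: [[tx, ty, tz, wx, wy, wz, hand], ...]. A call has 1 to 10 rows; each row is the pose to reach, as a shift and turn from the pose commanded when the call began, along the tool's axes at that moment; what a row does not reach only later rows make up. The controller multiplies each number of a shift by 0.15 m and each number of a turn by pi/4 rad. A row lasts 1/8 s, in which the tool goes at most 62.5 mm and 10.7 degrees, less where a joint would pass 70% of its speed; a pose out of reach is approached as far as the arm can. A call with a number of a shift or a turn outside -1 to 1 is refused whole. A call with a gripper value outside its range is refused whole. The fingers move at their own pace and stop on an object; the grip force is fixed at half the most. Time passes only in rows, so rows that repeat a pose let the fingers close. It gives the time, the measured TCP pose, the force, the opening and the grip force at its end, in the units of the state.
- ctrl.get_obs(): the state, without advancing time (a new reading comes with each control period).
- ctrl.get_image(name): name is "scene" or "top" or "wrist"; returns the picture (384x512x3 uint8, red, green, blue); there is no depth.
- ctrl.camera_params(name): a dict with "vfov" (degrees; the focal length in pixels is half the picture's height over the tangent of half this angle, whatever the lens; pixels are square), "cx", "cy" (the principal point, pixels), "eye" and "attitude" of the camera in the world; the wrist camera has in their place "tool_from_camera" (4x4, takes a point from camera to tool coordinates, whose origin is the TCP and whose axes are the flange's). Camera axes: x right, y up, looking along -z (the intrinsics and any distortion apply to the point x, -y, -z); pixel columns grow to the right and rows downward; lengths in mm; the calibration is good to about 2 mm. A picture is of the moment at which its call begins: read the wrist's pose just before it. camera_params takes no time and is no camera call.
- ctrl.close_job(): hands the job in; it is judged then, once.
The state is a dict: "t": time; "qpos": joint angles; "qvel": joint speeds; "joint_torque": joint torques, N m; "ee_pos": TCP position; "orientation": TCP orientation; "ft_force": force on the tool from outside, world axes, zero at the start; "moment": the same for the moment, N m; "width": finger opening in mm; "grasp_force": force on a finger pad.
Only numpy, scipy, OpenCV 4.12 (cv2) and the standard library are available. Lean on these libraries where they do the work, as an engineer would, in place of code of your own. Each camera call takes 0.05 s, during which the arm holds its last target. There are 200 camera calls.

TASK

Two green trays stand on the table; slide the one that carries the blue-capped paint tube (its upright handle is there to hold it by), tube and all, into the open front of the low wooden holder until it is fully home against the back, then let go. Keep the tube in the tray, and leave the tray with the orange glue stick where it is.

Things in the scene. Friction and masses are not known exactly. Their poses are not given: they have to be found in the camera images.
- paint_tray_handle (a point): Grip point of the tube tray's handle: an upright fin 14 thick (y), 52 long (x), 52 high, down to the table. Point: 36 above table, fin's mid-plane, 32 before the pan's front wall, 99 from pan centre, 166 from its rear face. x from handle into tray, z up. Green loose pan 134 (x) x 80 x 22 high, walls and floor 4, 0.18 kg, slides on the table. Pinch the fin across y from above.
- glue_tray_handle (a point): The same point on the other tray, identical in shape and colour, which carries an orange glue stick and must stay where it is. x from handle into tray, z up.
- tube_blue_center (a point): Centre of the white paint tube with a blue cap, 112 x 38 x 25, lying loose lengthwise on the floor of its tray, 0.05 kg. z up.
- holder_home (a point): Where the tube tray's handle point is when that tray is fully home: 32 before the holder's open front, on the bay's centre line, 36 above table. x points into the holder, z up. Holder: fixed wooden box 120 wide, 146 deep, 60 high, no floor; bay 100 wide, 52 high, stop 134 behind the front. At home the tray touches the stop, its front wall is flush with the holder's, the handle outside.
There are look-alikes about, which are no part of the job. Of the things that look like the part that bears holder_home, the larger one is meant.

How it is judged:
By the outcome, as a careful person would: the job done as asked, in the order asked, and still so for the second after the job is handed in, with the robot touching nothing.
It also fails if it takes over 42 s, if anything falls off the work surface, if the arm or the gripper's body presses on something with over 40 N, if the wrist force passes 120 N, or if a joint passes its speed limit or range.

## Working session

There is one attempt and no reset: what is moved stays moved. The work goes in short steps, Python scripts to look and compute and a shell command to move; the robot and the scene stay as the last step left them, time stands still between calls to the robot, and variables do not carry over. Pictures are saved under pics/ and viewed, at most 10 in all, crops included, and the job is handed in when it is done.

```bash
mkdir -p pics
python3 - <<'E'
from workcell import ctrl
import cv2
for n in("top","scene"):
    cv2.imwrite(f"pics/{n}0.png",ctrl.get_image(n)[:,:,::-1]); print(n,ctrl.camera_params(n))
print(ctrl.camera_params("wrist")); print(ctrl.get_obs())
E
```

```text
top {'vfov': 46.249106969678365, 'cx': 259.3025777011237, 'cy': 195.62989334230198, 'eye': array([ 428.2841691 ,   12.77953877, 1359.28225021]), 'attitude': array([ 0.10204698, -0.09190176, -1.59393612])}
scene {'vfov': 45.706853756544575, 'cx': 258.79055893421054, 'cy': 191.01515965926123, 'eye': array([  71.36029873, 1052.69980556,  550.19942459]), 'attitude': array([ 0.34728568, -1.5097189 , -2.30505704])}
{'vfov': 67.47014471408981, 'cx': 256.9673305369565, 'cy': 187.08269799957856, 'tool_from_camera': array([[-6.85259920e-04,  9.62729709e-01,  2.70464484e-01,
         7.45966129e+01],
       [ 9.99999759e-01,  6.90161438e-04,  7.69817688e-05,
         1.09060893e+00],
       [-1.12551521e-04,  2.70464471e-01, -9.62729950e-01,
        -1.63020486e+02],
       [ 0.00000000e+00,  0.00000000e+00,  0.00000000e+00,
         1.00000000e+00]])}
{'t': 0.1, 'qpos': array([-1.35002026e+00,  4.23779854e-01,  1.63060759e+00, -3.10789064e-05,
        1.08860957e+00, -1.89882413e-02]), 'qvel': array([ 0.00072235, -0.00159838, -0.00116885,  0.0003402 ,  0.0002564 ,
       -0.00166738]), 'joint_torque': array([-3.29379463e-04, -5.45612848e+01, -2.74324554e+01,  6.45139511e-02,
        1.87957508e-02, -3.33717071e-05]), 'ee_pos': array([ 148.33373911, -606.62016515,  221.97215192]), 'orientation': array([-3.11765745e+00, -3.75575145e-01,  2.65090525e-04]), 'ft_force': array([-0.33769608, -0.79914003, -0.31660739]), 'moment': array([ 0.01029126,  0.04059839, -0.00288897]), 'grasp_force': 0.0, 'width': 87.64995881490972}
```

View pics/top0.png

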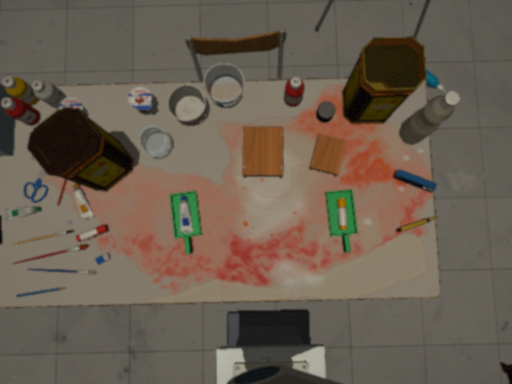

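View pics/scene0.png

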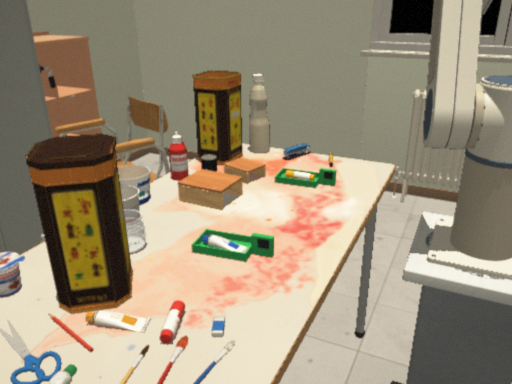

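The top view shows:
- **Trays:** left (186,213) with the blue-capped tube, handle (189,245); right (341,213) with the orange glue stick.
- **Holders:** large (263,151), small (327,154). The larger one is meant.

I'll confirm in an enlarged crop.

Run:
```python
import cv2
a=cv2.imread("pics/top0.png")[115:265,160:360]
cv2.imwrite("pics/crop1.png",cv2.resize(a,None,fx=4,fy=4,interpolation=cv2.INTER_CUBIC))
```

```text
(no output)
```

View pics/crop1.png

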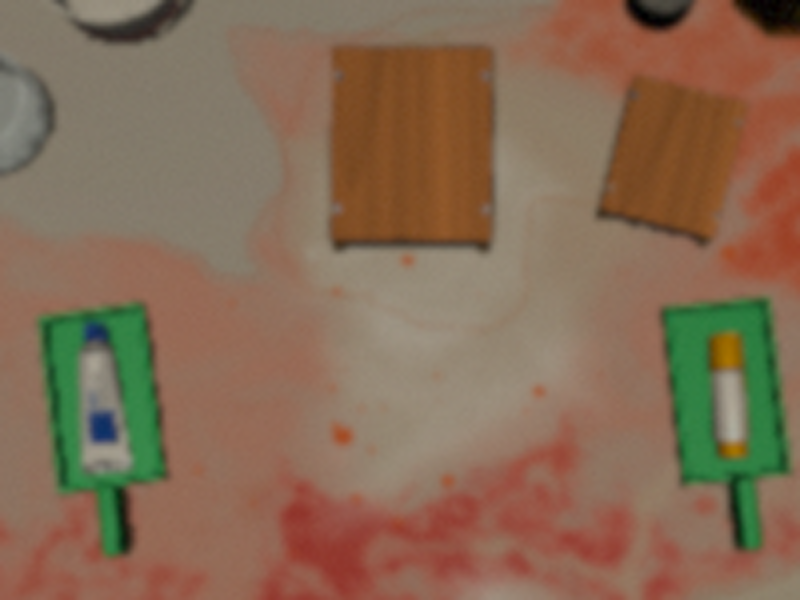

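The crop confirms it: the tube tray is on the left (top corners (42,318),(146,304),(165,478),(62,490)). The large holder's corners are (333,45),(494,45),(491,243),(333,243), with its open front toward the robot.

```bash
cat > h.py <<'E'
import numpy as np
from scipy.spatial.transform import Rotation as R
from workcell import ctrl
def ray(name,uv,z,obs=None):
    p=ctrl.camera_params(name); f=192/np.tan(np.radians(p["vfov"]/2))
    uv=np.atleast_2d(uv).astype(float)
    d=np.c_[(uv[:,0]-p["cx"])/f,-(uv[:,1]-p["cy"])/f,-np.ones(len(uv))]
    if name=="wrist":
        T=p["tool_from_camera"]; r=R.from_rotvec(obs["orientation"]).as_matrix()
        M=r@T[:3,:3]; e=obs["ee_pos"]+r@T[:3,3]
    else: M=R.from_rotvec(p["attitude"]).as_matrix(); e=p["eye"]
    d=d@M.T
    return e+d*((z-e[2])/d[:,2])[:,None]
def rect(P):
    # far-left, far-right, near-right, near-left
    P=P[:,:2]; fr=(P[2]+P[3])/2; bk=(P[0]+P[1])/2; L=P[0]+P[1]-P[2]-P[3]
    return dict(front=fr,back=bk,len=np.linalg.norm(bk-fr),w=np.linalg.norm(P[0]-P[1]+P[3]-P[2])/2,yaw=np.arctan2(L[1],L[0]),c=P.mean(0))
def show(o):
    M=R.from_rotvec(o["orientation"]).as_matrix(); print("t",o["t"],"tcp",o["ee_pos"].round(1),"x",M[:,0].round(3),"y",M[:,1].round(3),"w",round(o["width"],1))
def inch(o,target,yaw):
    "shift (m/0.15) and wz for TCP target and desired tool x yaw (mod pi)"
    M=R.from_rotvec(o["orientation"]).as_matrix()
    cur=np.arctan2(M[1,0],M[0,0]); d=(yaw-cur+np.pi/2)%np.pi-np.pi/2
    G=R.from_euler("ZX",[cur+d,np.pi]).as_matrix()
    print("shift",(M.T@(np.array(target)-o["ee_pos"])/150).round(3),"turn",(R.from_matrix(M.T@G).as_rotvec()/(np.pi/4)).round(3))
E
python3 - <<'E'
from h import *
g=lambda a:(np.array(a)+.5)/4-.5+np.array([160,115])
T=rect(ray("top",g([(42,318),(146,304),(165,478),(62,490)]),22)); H=rect(ray("top",g([(333,45),(494,45),(491,243),(333,243)]),60))
print(T);print(H)
for P,n in((T,99),(H,None)):
    u=np.array([np.cos(P["yaw"]),np.sin(P["yaw"])])
    print(P["c"]-99*u if n else P["front"]-32*u)
o=ctrl.get_obs();show(o)
u=np.array([np.cos(T["yaw"]),np.sin(T["yaw"])]);h=T["c"]-99*u
inch(o,[*h,200],T["yaw"])
E
```

```text
{'front': array([479.6671538 , 233.87938127]), 'back': array([609.54130421, 247.83760038]), 'len': np.float64(130.62207634171725), 'w': np.float64(77.779116200297), 'yaw': np.float64(0.10706399476564112), 'c': array([544.604229  , 240.85849083])}
{'front': array([648.56505954,   7.95808442]), 'back': array([797.3813839 ,   3.01097208]), 'len': np.float64(148.89853027431016), 'w': np.float64(117.56938400012577), 'yaw': np.float64(-0.03323083821582785), 'c': array([722.97322172,   5.48452825])}
[446.17109081 230.27939324]
[616.58272653   9.02127554]
t 0.1 tcp [ 148.3 -606.6  222. ] x [ 0.971  0.237 -0.   ] y [ 0.237 -0.971 -0.001] w 87.6
shift [ 3.254 -4.948  0.153] turn [-0.002  0.     0.169]
```

Measured sizes agree (131×78 tray, 149×118 holder). Handle is near (446,230) and home near (617,9). I'll move there along an arc.

```bash
python3 -m inch '[[1,-0.6,0,0,0,0,-1],[1,-0.6,0,0,0,0,-1],[1,-0.6,0,0,0,0,-1]]' 
python3 -m inch '[[1,-0.6,0,0,0,0,-1],[1,-0.6,0,0,0,0,-1],[1,-0.6,0,0,0,0,-1]]' 
python3 -m inch '[[0.3,-1,0,0,0,0,-1],[0.3,-1,0,0,0,0,-1],[0.3,-1,0,0,0,0,-1]]'
python3 -m inch '[[0.3,-1,0,0,0,0,-1],[0.3,-1,0,0,0,0,-1],[0.3,-1,0,0,0,0,-1]]'
python3 -c "
from h import *
o=ctrl.get_obs();show(o);inch(o,[446,230,200],.107)"
```

```text
t: 0.48
ee_pos: [273.8, -482.2, 222.3]
orientation: [-3.118, -0.376, 0.0]
ft_force: [0.7, -0.5, 0.2]
width: 87.9
grasp_force: 0.0
t: 0.85
ee_pos: [398.3, -359.0, 222.5]
orientation: [-3.119, -0.377, 0.0]
ft_force: [1.1, 0.7, -0.4]
width: 87.2
grasp_force: 0.0
t: 1.23
ee_pos: [404.5, -201.8, 222.3]
orientation: [-3.118, -0.379, 0.002]
ft_force: [0.3, -0.3, -0.4]
width: 87.9
grasp_force: 0.0
t: 1.6
ee_pos: [412.7, -45.8, 222.5]
orientation: [-3.118, -0.379, 0.001]
ft_force: [0.2, 0.2, 0.6]
width: 87.9
grasp_force: 0.0
t 1.6 tcp [412.7 -45.8 222.5] x [ 0.971  0.239 -0.   ] y [ 0.239 -0.971 -0.   ] w 87.9
shift [ 0.656 -1.732  0.151] turn [-0.     0.001  0.172]
```

```bash
python3 -m inch '[[0.3,-0.9,0,0,0,0,-1],[0.3,-0.9,0,0,0,0,-1],[0.3,-0.9,0,0,0,0,-1]]' >/dev/null
python3 -m inch '[[0.36,-0.83,0.15,0,0,0.172,-1],[0.36,-0.83,0.15,0,0,0.172,-1],[0.36,-0.83,0.15,0,0,0.172,-1],[0.36,-0.83,0.15,0,0,0.172,-1]]' >/dev/null
python3 -c "
from h import *
import cv2
o=ctrl.get_obs();show(o)
cv2.imwrite('pics/w1.png',cv2.resize(ctrl.get_image('wrist')[:,:,::-1],(768,576)))
np.save('o1.npy',o,allow_pickle=True)"
```

```text
t 2.475 tcp [447.3 227.6 199.6] x [ 0.994  0.106 -0.001] y [ 0.106 -0.994  0.001] w 87.8
```

View pics/w1.png

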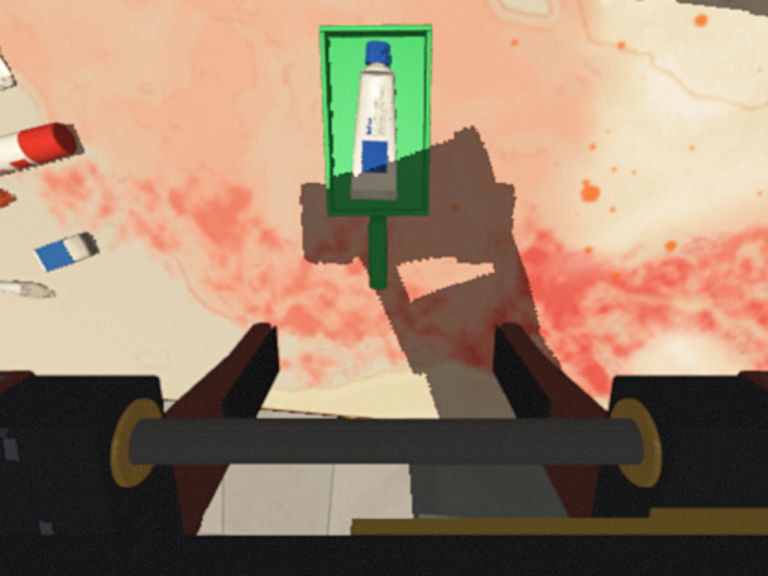

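Wrist view: the tube tray's rim corners are at (320,26),(432,26),(428,215),(329,215) in 1.5× pixels. The fin top runs from (379,216) to (378,286).

```bash
python3 -c "
from h import *
o=np.load('o1.npy',allow_pickle=True).item()
g=lambda a:(np.array(a)+.5)/1.5-.5
T=rect(ray('wrist',g([(320,26),(432,26),(428,215),(329,215)]),22,o));print(T)
F=ray('wrist',g([(379,218),(378,287)]),52,o);print(F)
u=np.array([np.cos(T['yaw']),np.sin(T['yaw'])]);h=T['c']-99*u;print(h)
o=ctrl.get_obs();inch(o,[*h,17],T['yaw'])
"
```

```text
{'front': array([479.27616669, 235.52870082]), 'back': array([610.80127031, 250.66128187]), 'len': np.float64(132.39277885226326), 'w': np.float64(78.3135005459746), 'yaw': np.float64(0.11455101026831346), 'c': array([545.0387185 , 243.09499134])}
[[480.93361751 234.88019394  52.        ]
 [429.38720107 230.38072248  52.        ]]
[446.68754428 231.77922672]
shift [ 1.000e-03 -3.500e-02  1.219e+00] turn [ 0.001  0.001 -0.012]
```

```bash
python3 -m inch '[[0,-0.03,0.45,0,0,-0.01,-1],[0,-0.03,0.9,0,0,-0.01,-1],[0,-0.03,0.9,0,0,-0.01,-1]]' >/dev/null
python3 -m inch '[[0,0,0.15,0,0,0,-1],[0,0,0.32,0,0,0,-1],[0,0,0.32,0,0,0,-1]]' 
python3 -c "
from h import *
o=ctrl.get_obs();show(o);inch(o,[446.7,231.8,17],.1145)"
```

```text
t: 3.28
ee_pos: [447.6, 231.1, 17.9]
orientation: [3.136, 0.175, -0.001]
ft_force: [-0.2, -0.1, -0.3]
width: 87.7
grasp_force: 0.0
t 3.275 tcp [447.6 231.1  17.9] x [ 0.994  0.111 -0.001] y [ 0.111 -0.994  0.   ] w 87.7
shift [-0.005 -0.006  0.006] turn [ 0.     0.001 -0.004]
```

```bash
python3 -m inch '[[0,-0.005,0,0,0,0,0],[0,-0.005,0,0,0,0,0.6],[0,-0.005,0,0,0,0,1],[0,-0.005,0,0,0,0,1],[0,-0.005,0,0,0,0,1],[0,-0.005,0,0,0,0,1],[0,-0.005,0,0,0,0,1],[0,-0.005,0,0,0,0,1]]'
python3 -c "
from h import *
o=ctrl.get_obs();show(o);inch(o,[446,9,17],-.033)"
```

```text
t: 4.28
ee_pos: [447.3, 232.6, 17.1]
orientation: [-3.137, -0.177, 0.0]
ft_force: [-0.6, -0.7, -0.1]
width: 13.6
grasp_force: 30.0
t 4.275 tcp [447.3 232.6  17.1] x [ 0.994  0.112 -0.   ] y [ 0.112 -0.994 -0.   ] w 13.6
shift [-1.760e-01  1.481e+00  1.000e-03] turn [0.    0.    0.185]
```

```bash
python3 -m inch '[[-0.01,0.15,0,0,0,0,1],[-0.03,0.35,0,0,0,0.04,1],[-0.05,0.55,0,0,0,0.08,1],[-0.07,0.75,0,0,0,0.12,1],[-0.08,0.85,0,0,0,0.16,1],[-0.08,0.85,0,0,0,0.185,1],[-0.08,0.85,0,0,0,0.185,1]]'
python3 -c "
from h import *
o=ctrl.get_obs();show(o);inch(o,[452,14.5,17],-.033)"
```

```text
t: 5.15
ee_pos: [449.7, 105.1, 17.1]
orientation: [-3.141, 0.052, 0.0]
ft_force: [0.1, -0.7, -1.7]
width: 13.7
grasp_force: 30.0
t 5.15 tcp [449.7 105.1  17.1] x [ 0.999 -0.033 -0.   ] y [-0.033 -0.999 -0.   ] w 13.7
shift [0.035 0.603 0.001] turn [-0.  0.  0.]
```

```bash
python3 -m inch '[[0.01,0.15,0,0,0,0,1],[0.02,0.32,0,0,0,0,1],[0.03,0.48,0,0,0,0,1],[0.035,0.6,0,0,0,0,1],[0.035,0.6,0,0,0,0,1],[0.035,0.6,0,0,0,0,1]]'
python3 -c "
from h import *
import cv2
o=ctrl.get_obs();show(o);np.save('o2.npy',o,allow_pickle=True)
w=cv2.resize(ctrl.get_image('wrist')[:,:,::-1],(768,576))
t=cv2.resize(ctrl.get_image('top')[120:270,180:340,::-1],None,fx=4,fy=4,interpolation=cv2.INTER_CUBIC)
cv2.imwrite('pics/w2.png',w[:330]);cv2.imwrite('pics/t2.png',t[:600])"
```

```text
t: 5.9
ee_pos: [452.1, 15.2, 17.1]
orientation: [-3.141, 0.051, 0.0]
ft_force: [0.2, -1.0, -1.1]
width: 13.7
grasp_force: 30.0
t 5.9 tcp [452.1  15.2  17.1] x [ 0.999 -0.032 -0.   ] y [-0.032 -0.999 -0.   ] w 13.7
```

View pics/w2.png

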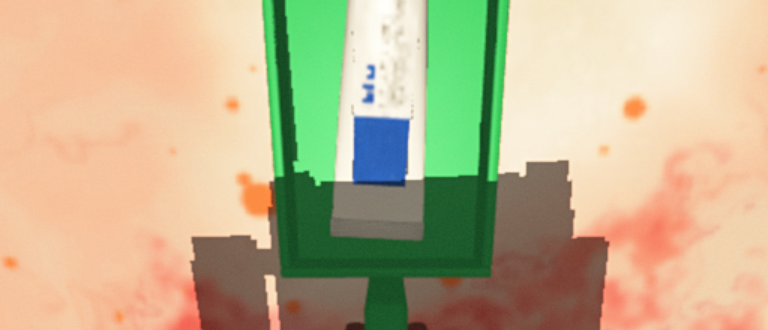

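View pics/t2.png

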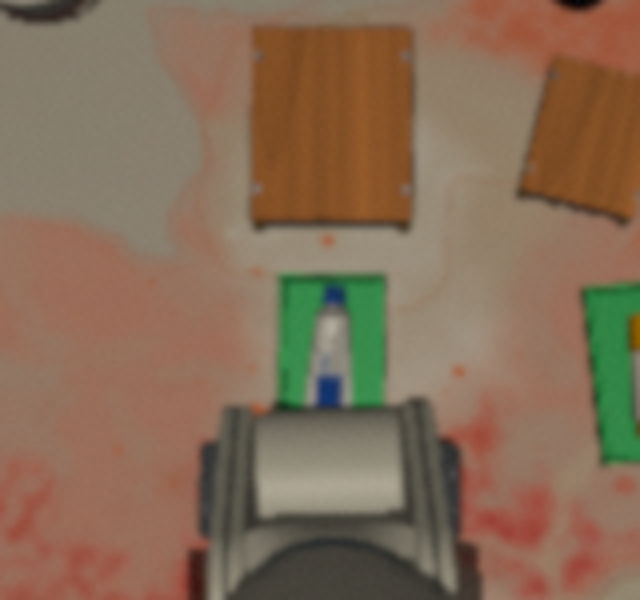

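Wrist view: tube in the tray, tray square in the grip. Top crop (4×, origin 180,120): tray far corners (280,276),(387,276), holder front corners (253,223),(411,223), back (252,26),(414,26).

```bash
python3 -c "
from h import *
g=lambda a:(np.array(a)+.5)/4-.5+np.array([180,120])
H=rect(ray('top',g([(252,26),(414,26),(411,223),(253,223)]),60));print(H)
P=ray('top',g([(280,276),(387,276)]),22);print(P)
u=np.array([np.cos(H['yaw']),np.sin(H['yaw'])]);n=np.array([-u[1],u[0]])
m=P.mean(0)[:2];print('tray rear mid rel holder front (along,lat)',(m-H['front'])@u,(m-H['front'])@n)
o=ctrl.get_obs();print((o['ee_pos'][:2]-H['front'])@u+166,(o['ee_pos'][:2]-H['front'])@n)
inch(o,[*(H['front']-32*u),17],H['yaw'])
"
```

```text
{'front': array([648.56505954,   7.95808442]), 'back': array([796.62933491,   3.40186619]), 'len': np.float64(148.13436051575624), 'w': np.float64(117.93651483430875), 'yaw': np.float64(-0.03076218709436108), 'c': array([722.59719722,   5.67997531])}
[[615.72151484  47.86423384  22.        ]
 [613.63591534 -32.42729731  22.        ]]
tray rear mid rel holder front (along,lat) -33.862942225957354 -1.2817564542924753
-30.66551718652636 1.2896588038322558
shift [1.098e+00 8.000e-03 1.000e-03] turn [-0.     0.    -0.001]
```

```bash
python3 -m inch '[[0.15,0.005,0,0,0,0,1],[0.3,0.005,0,0,0,0,1],[0.45,0.005,0,0,0,0,1],[0.6,0.005,0,0,0,0,1],[0.75,0.005,0,0,0,0,1],[0.9,0.005,0,0,0,0,1],[1,0.005,0,0,0,0,1],[1,0.005,0,0,0,0,1]]'
python3 -m inch '[[0.03,0,0,0,0,0,1],[0.06,0,0,0,0,0,1],[0.08,0,0,0,0,0,1],[0.08,0,0,0,0,0,1]]'
```

```text
t: 7.0
ee_pos: [602.5, 9.3, 17.0]
orientation: [-3.141, 0.05, -0.001]
ft_force: [-0.3, 0.7, -2.8]
width: 14.2
grasp_force: 30.0
t: 7.5
ee_pos: [614.1, 8.3, 17.2]
orientation: [-3.141, 0.052, -0.0]
ft_force: [-0.6, -0.9, -2.3]
width: 13.5
grasp_force: 30.0
```

Not in contact yet, so I'll creep forward until force shows.

```bash
python3 -m inch '[[0.02,0,0,0,0,0,1],[0.02,0,0,0,0,0,1]]' | sed -n '2p;4p'
python3 -m inch '[[0.02,0,0,0,0,0,1],[0.02,0,0,0,0,0,1]]'| sed -n '2p;4p'
```

```text
ee_pos: [617.1, 8.3, 17.2]
ft_force: [0.1, -0.1, -2.0]
ee_pos: [620.0, 8.2, 17.2]
ft_force: [0.3, -0.1, -2.6]
```

```bash
python3 -m inch '[[0.015,0,0,0,0,0,1],[0.015,0,0,0,0,0,1]]' | sed -n '2p;4p'
python3 -m inch '[[0.015,0,0,0,0,0,1],[0.015,0,0,0,0,0,1]]'| sed -n '2p;4p'
python3 -c "
from h import *
import cv2
o=ctrl.get_obs();show(o);np.save('o3.npy',o,allow_pickle=True)
cv2.imwrite('pics/w3.png',cv2.resize(ctrl.get_image('wrist')[:,:,::-1],(768,576))[:400])"
```

```text
ee_pos: [620.2, 8.1, 16.8]
ft_force: [-5.3, 0.4, 1.0]
ee_pos: [620.2, 8.1, 16.8]
ft_force: [-12.8, -0.5, 7.5]
t 8.5 tcp [620.2   8.1  16.8] x [ 0.999 -0.032 -0.008] y [-0.032 -0.999  0.   ] w 13.8
```

View pics/w3.png

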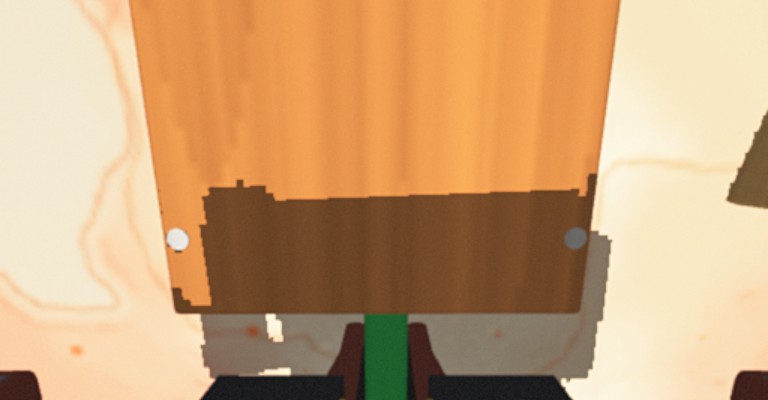

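Contact at x=620.2 with a 13 N push. The fin is centred at column 386 between the holder's sides (175..580), and the holder's front is at row 313. Next I'll check that the depth fits, then release and lift.

```bash
python3 -c "
from h import *
o=np.load('o3.npy',allow_pickle=True).item()
P=ray('wrist',(np.array([(175,313),(580,313)])+.5)/1.5-.5,60,o);print(P, 'front-tcp',P.mean(0)[0]-o['ee_pos'][0])"
python3 -m inch '[[-0.02,0,0,0,0,0,1],[-0.02,0,0,0,0,0,-1],[-0.02,0,0,0,0,0,-1],[-0.02,0,0,0,0,0,-1],[-0.02,0,0,0,0,0,-1],[-0.02,0,0,0,0,0,-1]]'
```

```text
[[654.07910376  68.09801619  60.        ]
 [650.11047904 -50.94545638  60.        ]] front-tcp 31.857717871404475
t: 9.3
ee_pos: [621.5, 8.1, 17.2]
orientation: [-3.141, 0.051, -0.0]
ft_force: [0.5, 0.4, 1.1]
width: 60.4
grasp_force: 0.0
```

```bash
python3 -m inch '[[0,0,0,0,0,0,-1],[0,0,0,0,0,0,-1],[0,0,-0.2,0,0,0,-1],[0,0,-0.6,0,0,0,-1],[0,0,-1,0,0,0,-1],[0,0,-1,0,0,0,-1]]' | sed -n '2p;4,5p'
python3 -m inch '[[-1,0,-0.3,0,0,0,-1],[-1,0,-0.3,0,0,0,-1],[-1,0,-0.3,0,0,0,-1],[-1,0,-0.3,0,0,0,-1]]' >/dev/null
python3 -c "
from h import *
import cv2
show(ctrl.get_obs())
a=cv2.resize(ctrl.get_image('scene')[130:290,150:350,::-1],None,fx=3,fy=3,interpolation=cv2.INTER_CUBIC)
b=cv2.resize(ctrl.get_image('wrist')[:,:,::-1],(600,450))[:300]
cv2.imwrite('pics/end.png',cv2.resize(np.vstack([a[:300],b[:300]]),(600,600)))"
```

```text
ee_pos: [624.8, 8.2, 172.7]
ft_force: [-0.1, 0.6, -1.0]
width: 88.2
t 10.55 tcp [469.6  13.1 212. ] x [ 0.999 -0.033 -0.001] y [-0.033 -0.999  0.   ] w 87.9
```

View pics/end.png

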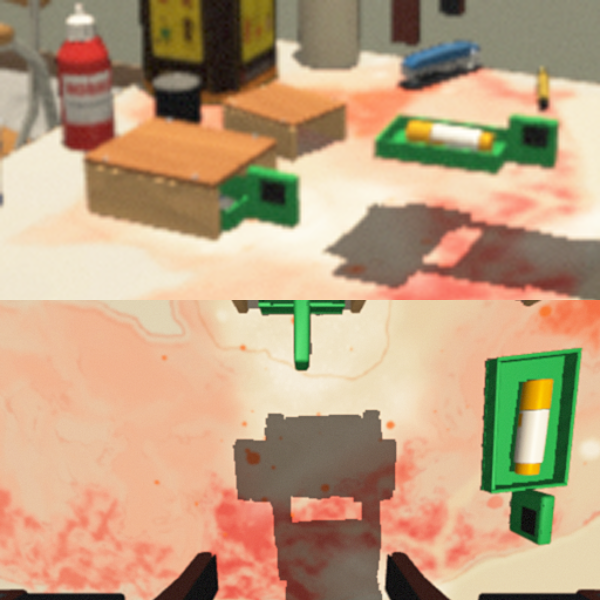

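The end view shows the tray in the holder with its front wall level with the holder's sides (row ~310) and only the fin sticking out. The glue-stick tray is untouched.

```bash
python3 -c "
from workcell import ctrl
print(ctrl.close_job())"
```

```text
the job is handed in; nothing more can be done
None
```

The tube tray is fully home in the larger holder and released, with the glue-stick tray left where it was; I handed the job in at about 10.6 s, but no verdict was returned, and the tube itself is out of view inside the holder.

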